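Load bottle caps into the UV steriliser and lower its lid

ROBOT

A 6-joint arm with a two-finger parallel gripper is mounted at the origin on a cart in front of the work surface, level with it; the furniture and walls round the work are solid. World frame = base frame: x ahead of the robot, y to its left, z up, the work surface at z = 0. Lengths are in m, angles in rad, forces in N, time in s.
With the tool pointing down it reaches from about 0.3 to 0.775 m from the base axis. Payload 14.6 kg.
Tool frame: the origin (TCP) lies midway between the tips of the shut fingers; the grasp point (between the pads) lies 19 mm behind it (tcp_to_grasp is the distance from the TCP to the grasp point, in m); z points along the fingers, y is the line along which they close (so a half turn about z gives the same grasp; the last joint's range is limited). The gripper opens to 94 mm and grips with 3 to 60 N. Pads are 16 mm wide; open, the fingers measure 119 mm over their backs; the gripper's body (75 mm by 177 mm) begins 78 mm behind the grasp point.
Start: joints at [-1.196, 0.3, 1.521, -0, 1.321, -0.067], TCP at [0.235, -0.497, 0.205] pointing down, gripper open.
Joint ranges: [-3.03, 3.03], [-0.79, 2.21], [0.23, 2.52], [-1.04, 4.18], [0, 3.07], [-2.55, 2.55]. Speed limits (rad/s): [2.22, 2.22, 2.57, 3.14, 3.14, 3.14].

INTERFACE

Orientations are given as [roll, pitch, yaw] about the fixed x, y, z axes, in that order (R = Rz(yaw) Ry(pitch) Rx(roll)).
In Python, from station import * gives the robot as it stands.
- The arm moves only by the tool send_rows, never from a script. Its argument "motion" is a list of rows, each a list of 3 entries, a list of its own where there are three numbers: the shift along the tool's x, y, z in units of 0.03 m (1.0 is 0.03 m), then the turn, a rotation vector about the tool's x, y, z in units of 0.12 rad (1.0 is 0.12 rad), then the opening, from -1 (shut) to 1 (fully open). In form: [[[x, y, z], [rx, ry, rz], grip], ...]. A call has 1 to 12 rows; each row shifts and turns the commanded pose from where the row before left it, along the tool's axes as they then stand; what a row does not reach is not made up. A row lasts 1/10 s, in which the tool goes at most 50 mm and 8.59 degrees, less where a joint would pass 70% of its speed; a pose out of reach is approached as far as the arm can. A call with a number of a shift or a turn outside -1 to 1 is refused whole. A call with a gripper value outside its range is refused whole. The fingers move at their own pace and stop on an object; "squeeze" is the grip in N (left out, the last holds). Time passes only in rows, so rows that do not move let the fingers close. It gives the time, the measured TCP pose, the force, the opening and the grip force at its end, in the units of the state.
- get_obs(): the state, without advancing time (a new reading comes with each control period).
- camera(name): name is "scene" or "top" or "wrist"; returns a dict with "pixels" (420x560x3 uint8, red, green, blue), "depth" (420x560 float32, m along the optical axis (not along the pixel's ray), 0 where there is no reading), "fx", "fy", "cx", "cy" (pixels), "rvec" (rotation vector, rad) and "tvec" (3), from world to camera coordinates, as OpenCV has them. Camera axes: x right, y down, z forward; pixel columns grow to the right and rows downward; lengths in m; the calibration is good to about 2 mm. A picture is of the moment at which its call begins.
- hand_in(): hands the job in; it is judged then, once.
The state is a dict: "time_s": time; "qpos": joint angles; "joint_vel": joint speeds; "tau": joint torques, N m; "ee_pos": TCP position; "eef_rot": TCP orientation; "force": force on the tool from outside, world axes, zero at the start; "moment": the same for the moment, N m; "grip_width": finger opening in m; "grip_force": force on a finger pad.
Only numpy, scipy, OpenCV 4.12 (cv2) and the standard library are available. Lean on these libraries where they do the work, as an engineer would, in place of code of your own. Each camera call takes 0.05 s, during which the arm holds its last target. There are 200 camera calls.

TASK

The cleaned bottle caps are due in the UV steriliser: carry the steel hand tray over, tip all four teal caps out over its open end into the steriliser's chamber, and stand the empty tray upright on the bench again. Then lower the steriliser's lid and set it down gently on the box until it is fully shut, never letting it drop, for the lamp tubes in it are fragile. Leave the bottle, the vial and the timer standing nearby where they are.

Things in the scene. Friction and masses are not known exactly. Their poses are not given: they have to be found in the camera images.
- uv_box: White UV steriliser, open-topped box 150 (x) x 210 (y) x 100 mm high with 10 mm walls, fixed to the bench; grey control panel on its front (-x) face. Origin: centre of its underside; own x points from panel to hinge side, y along the hinge. Chamber 130 (x) x 190 (y) mm inside, floor 30 mm and rim 100 mm above the bench. Its lid, hinged on the far (+x) upper edge, stands open at the start.
- chamber_floor (a point): Centre of the chamber's floor, 30 mm above the bench; axes as uv_box.
- lid_hinge (a point): Middle of the lid's hinge line, at the box's far upper edge (75 mm from the box's centre, 102 mm above the bench); the hinge line runs along its y; axes as uv_box.
- uv_lid (a joint): Opening angle of the lid in rad: 0 is shut on the box, 1.57 upright, 1.75 the rear stop; starts within about 0.13 of upright. The lid is a white cover 150 x 210 x 28 mm, 0.3 kg, with two lamp tubes inside. Its stiff hinge holds it above about 1.1 rad; lower down it falls shut when let go.
- lid_handle (a point): Middle of the lid's bow handle: a round black grip bar, 16 mm in diameter, 96 mm long, parallel to the hinge, 42 mm out from the lid's free edge (34 mm free gap between). It moves with the lid: 192 mm from the hinge line along the lid, 14 mm above the lid's underside; 116 mm above the bench when shut, about 0.31 m when open. Axes turn with the lid: x from bar to hinge, y along the bar.
- cap_tray: Stainless hand tray for caps, 150 (own x) x 106 (y) mm, sheet 3 mm thick, with walls 30 mm high on three sides and an open pouring end at +x; 0.16 kg, slippery sheet. Origin: centre of its underside. A blue handle bridges it from side wall to side wall above the middle.
- tray_handle (a point): Middle of the tray's blue bridge handle: a flat bar standing on edge, 10 mm thick (tray x), 24 mm high, 112 mm long (tray y), its centre 70 mm above the tray's underside; the caps can pass beneath it. Axes as cap_tray.
- tray_lip (a point): Middle of the tray's open pouring edge, at its underside, 75 mm in front of the tray's centre; axes as cap_tray.
- cap_0: Loose teal plastic screw cap of a sample bottle, a disc 32 mm across and 16.5 mm high, lying open side down in the tray at the start. Origin: centre of its underside.
- cap_1: Loose teal plastic screw cap of a sample bottle, a disc 32 mm across and 16.5 mm high, lying open side down in the tray at the start. Origin: centre of its underside.
- cap_2: Loose teal plastic screw cap of a sample bottle, a disc 32 mm across and 16.5 mm high, lying open side down in the tray at the start. Origin: centre of its underside.
- cap_3: Loose teal plastic screw cap of a sample bottle, a disc 32 mm across and 16.5 mm high, lying open side down in the tray at the start. Origin: centre of its underside.
- vial: Brown glass vial, 44 mm across, 76 mm high, standing; a bystander. Origin: centre of its underside.
- spare_bottle: Clear sample bottle with dark blue cap, 52 mm across, 185 mm high, standing; a bystander. Origin: centre of its underside.
- timer_1: Small white digital timer, 64 x 64 x 20 mm, lying in front of the steriliser; a bystander (a similar one lies far to the right). Origin: centre of its underside.

How it is judged:
On the way, in this order (a step that is already met when the one before it is completed fails the run):
1. the tray is tipped, its open end over the steriliser (angle between cap_tray's own z axis and vertical above 0.2 rad and horizontal distance between tray_lip and uv_box below 0.13 m and height (world z) of tray_lip above 0.08 m).
2. all four caps lie in the chamber (x of cap_0 in the frame of uv_box between -0.066 and 0.066 m and y of cap_0 in the frame of uv_box between -0.096 and 0.096 m and z of cap_0 in the frame of uv_box between 0.02 and 0.085 m and x of cap_1 in the frame of uv_box between -0.066 and 0.066 m and y of cap_1 in the frame of uv_box between -0.096 and 0.096 m and z of cap_1 in the frame of uv_box between 0.02 and 0.085 m and x of cap_2 in the frame of uv_box between -0.066 and 0.066 m and y of cap_2 in the frame of uv_box between -0.096 and 0.096 m and z of cap_2 in the frame of uv_box between 0.02 and 0.085 m and x of cap_3 in the frame of uv_box between -0.066 and 0.066 m and y of cap_3 in the frame of uv_box between -0.096 and 0.096 m and z of cap_3 in the frame of uv_box between 0.02 and 0.085 m), for 0.2 s.
3. the lid is down on the box (value of joint uv_lid below 0.04 rad), for 0.2 s.
At the end, for the whole second after the job is handed in: All four caps lie inside the steriliser's chamber, the lid is shut (within 0.04 rad of its stop), and the empty tray stands upright (within 0.1 rad) and at rest on the bench (all of step 2 and value of joint uv_lid below 0.04 rad and angle between cap_tray's own z axis and vertical below 0.1 rad and height (world z) of cap_tray between -0.01 and 0.012 m and linear speed of cap_tray below 0.02 m/s); the robot touches nothing.
It fails at once if the lid slams: it comes down on the box faster than 2.1 rad/s (about 0.4 m/s at the handle) in the last 0.12 rad (value of joint uv_lid below 0.12 rad and velocity of joint uv_lid below -2.1 rad/s).
It fails at once if the amber vial is knocked over or pushed more than 30 mm (distance of vial from where it was at the start of the episode above 0.03 m or angle between vial's own z axis and vertical above 0.4 rad).
It fails at once if the sample bottle is knocked over or pushed more than 30 mm (distance of spare_bottle from where it was at the start of the episode above 0.03 m or angle between spare_bottle's own z axis and vertical above 0.4 rad).
It fails at once if the timer is knocked over or pushed more than 30 mm (distance of timer_1 from where it was at the start of the episode above 0.03 m or angle between timer_1's own z axis and vertical above 0.4 rad).
It also fails if it takes over 66 s, if anything falls off the work surface, if the arm or the gripper's body presses on something with over 40 N, if the wrist force passes 120 N, or if a joint passes its speed limit or range.

## Working session

There is one attempt and no reset: what is moved stays moved. The work goes in short steps, Python scripts to look and compute and a tool call to move; the robot and the scene stay as the last step left them, time stands still between calls to the robot, and variables do not carry over. Pictures are saved under pics/ and viewed, at most 10 in all, crops included, and the job is handed in when it is done.

Besides the shell and the picture viewer there is one more tool, called after "Emit:" in YAML: its name, and indented under it one key for each argument. send_rows: Moves the arm, as the interface text tells. Its arguments: {"type":"object","properties":{"motion":{"type":"array"},"squeeze":{"type":"number"}},"required":["motion"]}

```bash
ls; mkdir -p pics
cat > h.py <<'E'
from station import *
import numpy as np, cv2
from scipy.spatial.transform import Rotation as R
def cam(n):
    c=camera(n); c['R']=cv2.Rodrigues(np.array(c['rvec'],float))[0]; c['t']=np.array(c['tvec'],float).ravel(); return c
def save(c,f): cv2.imwrite('pics/'+f,c['pixels'][:,:,::-1])
def cloud(c):
    v,u=np.mgrid[0:420,0:560]; d=c['depth']
    p=np.stack([(u-c['cx'])/c['fx']*d,(v-c['cy'])/c['fy']*d,d],-1)
    P=(p-c['t'])@c['R']; P[d<=0]=np.nan; return P
E
python3 - <<'E'
from h import *
print(get_obs())
for n in('scene','top'):
    c=cam(n); save(c,n+'0.png'); np.savez(n+'0.npz',P=cloud(c),px=c['pixels'])
    print(n,-c['R'].T@c['t'],c['fx'])
E
```

```text
pics
{'time_s': 0.0, 'qpos': array([-1.19557846e+00,  3.00470281e-01,  1.52156925e+00,  8.62954312e-06,
        1.32068310e+00, -6.65952006e-02]), 'joint_vel': array([ 3.35962528e-04, -9.75995415e-04,  2.63463938e-05, -4.05609569e-04,
       -6.46929335e-04,  2.79157366e-03]), 'tau': array([ 1.70998323e-03, -5.31811130e+01, -3.52731335e+01,  7.08878785e-02,
        2.44223006e-02, -1.14372467e-04]), 'ee_pos': array([ 0.23507722, -0.49695065,  0.20489178]), 'eef_rot': array([-3.14046573e+00, -8.35356771e-05,  4.41810883e-01]), 'force': array([ 0.02299224, -0.58156973,  0.82638424]), 'moment': array([-0.04408263, -0.02047852,  0.0534401 ]), 'grip_force': 0.0, 'grip_width': 0.09398999435378058}
scene [0.02979934 0.65660704 1.07154929] 464.91030415537756
top [ 0.36539028 -0.00599521  1.20694185] 466.69925105417053
```

View pics/scene0.png

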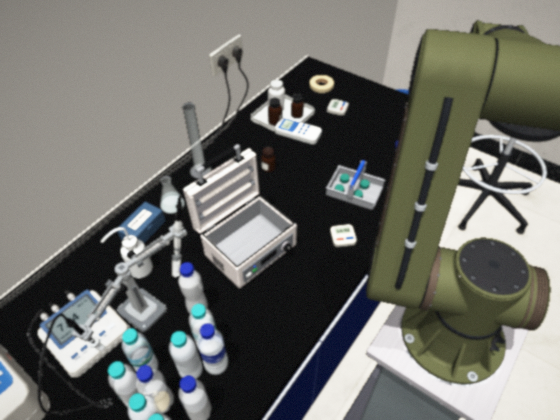

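View pics/top0.png

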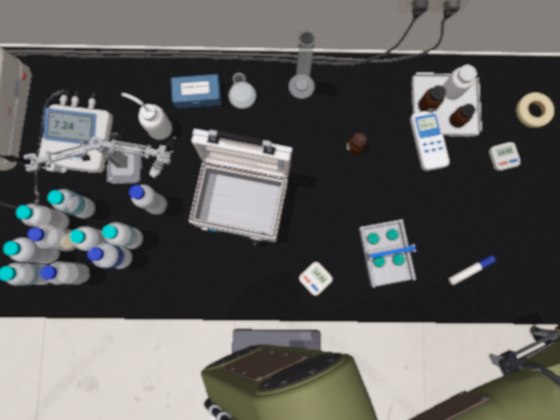

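The top view shows the box at about (240,195), the tray at (388,252) with its blue bar, the vial at (357,143), the timer at (316,279) and the spare bottle at (148,200). Next I'll measure them.

Run:
```python
from h import *
T=np.load('top0.npz');P=T['P'];px=T['px']
hsv=cv2.cvtColor(px,cv2.COLOR_RGB2HSV)
Z=P[...,2]
def rect(m,name):
    p=P[m]; p=p[~np.isnan(p[:,0])]
    if len(p)<5: print(name,len(p));return
    r=cv2.minAreaRect(p[:,:2].astype(np.float32)); print(name,len(p),'c',np.round(r[0],4),'s',np.round(r[1],4),'a',round(r[2],1),'z',np.round(np.percentile(p[:,2],[2,50,98]),3)); return p
v,u=np.mgrid[0:420,0:560]
def box(a,b,c,d): return (u>=a)&(u<=b)&(v>=c)&(v<=d)
blue=(hsv[...,0]>100)&(hsv[...,0]<130)&(hsv[...,1]>120)&(hsv[...,2]>90)
teal=(hsv[...,0]>78)&(hsv[...,0]<98)&(hsv[...,1]>100)&(hsv[...,2]>60)
tr=box(350,425,210,295)
p=rect(tr&blue&(Z>0.055),'handle')
rect(tr&(Z>0.002)&(Z<0.06),'tray')
rect(tr&(Z>0.022)&(Z<0.035),'traywalls')
n,l,s,c=cv2.connectedComponentsWithStats((teal&tr).astype(np.uint8))
for i in range(1,n):
    if s[i,4]>15: rect(l==i,'cap')
bx=box(170,310,120,250)
rect(bx&(Z>0.09)&(Z<0.106),'rim')
rect(bx&(Z>0.02)&(Z<0.04),'floor')
rect(bx&(Z>0.15),'lid'); rect(bx&(Z>0.25),'lidtop')
rect(bx&(Z>0.285)&(hsv[...,2]<80),'handlebar')
rect(box(295,340,258,300)&(Z>0.008),'timer'); rect(box(340,375,128,160)&(Z>0.05),'vial'); rect(box(125,175,175,222)&(Z>0.15),'bottle'); rect(box(290,320,30,105)&(Z>0.1),'cyl');rect(box(225,260,70,112)&(Z>0.03),'flask');rect(box(130,180,90,180)&(Z>0.05),'lampy')
# tray wall height profile
for vv in range(216,292,3): print(vv,np.round(Z[vv,352:424:4]*1000).astype(int) if 1 else 0)
```

```text
handle 162 c [ 0.4401 -0.2786] s [0.0105 0.1103] a 10.8 z [0.076 0.081 0.085]
tray 2461 c [ 0.4431 -0.2861] s [0.196  0.2225] a 89.6 z [0.002 0.005 0.034]
traywalls 367 c [ 0.4402 -0.2758] s [0.1537 0.1132] a 10.6 z [0.022 0.03  0.035]
cap 94 c [ 0.4879 -0.2939] s [0.0253 0.026 ] a 44.6 z [0.015 0.019 0.023]
cap 93 c [ 0.4771 -0.2448] s [0.0256 0.0259] a 40.4 z [0.014 0.018 0.023]
cap 104 c [ 0.4246 -0.3085] s [0.0256 0.029 ] a 0.1 z [0.015 0.02  0.024]
cap 92 c [ 0.4176 -0.2582] s [0.0277 0.0229] a 89.9 z [0.014 0.019 0.023]
rim 1299 c [0.5666 0.0948] s [0.2107 0.1686] a 79.8 z [0.092 0.099 0.105]
floor 3571 c [0.5509 0.0941] s [0.204  0.1437] a 79.6 z [0.026 0.031 0.036]
lid 2604 c [0.6515 0.1068] s [0.2661 0.0453] a 83.4 z [0.154 0.25  0.302]
lidtop 1277 c [0.6518 0.1004] s [0.2523 0.0423] a 84.2 z [0.25  0.254 0.303]
handlebar 320 c [0.651  0.0786] s [0.0939 0.0153] a 80.0 z [0.294 0.3   0.304]
timer 630 c [ 0.374  -0.0974] s [0.0639 0.0645] a 44.0 z [0.013 0.018 0.023]
vial 203 c [ 0.7196 -0.2005] s [0.0358 0.035 ] a 5.6 z [0.051 0.074 0.078]
bottle 236 c [0.5563 0.3139] s [0.03
[... 1125 characters left out ...]
  4 22 21 12  4 11 20 22 21 31  3  1  1]
261 [ 3 -5 -3  2 33  8 18 18 19  4 10 15 20 15 20 -4 -2 -3]
264 [-2 -1  1  2 29  5 20 19 20  5  4 20 18  0 13 -1  3 -6]
267 [-3 -3 -1 -1 22  0 -2  1  5  3  9  3  1  5 13 -1  0 -2]
270 [ 1  0  4 -5 16  7  5  3  0  2  6  3  4  3  4 30  0 -1]
273 [ 4 -2 -1 -2  7  2  3  4 -4  4 -1  6  5  5  2 35  2  1]
276 [ 4  0 -1  1  2 33  3  4  3 -1  6 -1  0  3  4 29  1  2]
279 [ 1  1 -3  2  0 29  2  3  6 -1  7 -1  2  3 -4  2  2  5]
282 [ 3  0 -1  0  0 29  3  2 -2  2  0 -4 -5  1  2 -1  1  0]
285 [-1 -1  0 -1 -2 31 -6 -1 -1  3  1  1 -3  2 -4 -4 -1 -2]
288 [-1 -1 -1 -1  0  1  4 -1  7 -1 -5 -3 -3  3 -3 -5 -1 -1]
291 [-4  5  1  0 -4  1 -2  1 -1  5  1  0  2 -1  0  2  0 -1]
```

Run:
```python
import cv2
a=cv2.imread('pics/top0.png');cv2.imwrite('pics/c1.png',cv2.hconcat([cv2.resize(a[205:295,345:430],(400,424),interpolation=2),cv2.resize(a[110:255,175:305],(380,424),interpolation=2)]))
```

```text
(no output)
```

View pics/c1.png

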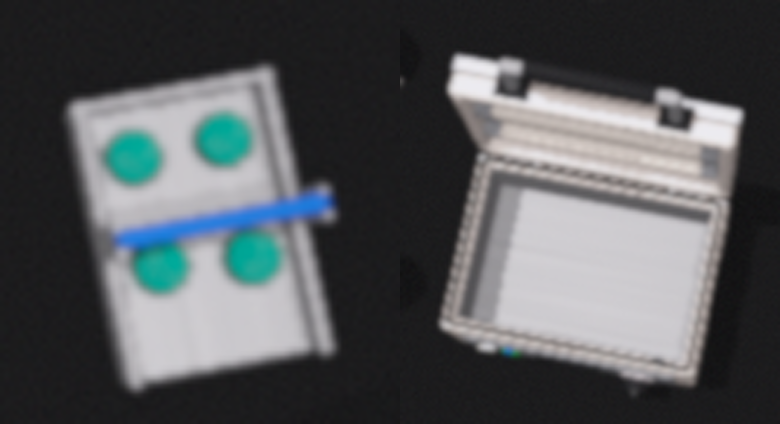

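The crop shows the walled end of the tray up (+x) and the open end towards the robot, with the caps in pairs either side of the bar. The lid is open, with its bar at the top. I'll refine the box centre and plan the first move.

```bash
cat >> h.py <<'E'
def plan(target,yaw,roll=np.pi,pitch=0.):
    o=get_obs(); Rc=R.from_euler('xyz',o['eef_rot']); Rt=R.from_euler('xyz',[roll,pitch,yaw])
    d=Rc.inv().apply(np.array(target)-o['ee_pos'])/0.03; w=(Rc.inv()*Rt).as_rotvec()/0.12
    print('t',round(o['time_s'],2),'shift units',np.round(d,2),'turn units',np.round(w,2))
E
python3 - <<'E'
from h import *
T=np.load('top0.npz');P=T['P'];Z=P[...,2]
a=np.radians(-10.3);X=np.array([np.cos(a),np.sin(a)]);Y=np.array([-X[1],X[0]])
for n in ('top','scene'):
    P=np.load(n+'0.npz')['P'];Z=P[...,2]
    d=P[...,:2]-np.array([.551,.094]);x=d@X;y=d@Y
    m=(Z>.093)&(Z<.108)&(abs(x)<.11)&(abs(y)<.12)
    for nm,q in(('front x',x[m&(x<-.04)&(abs(y)<.08)]),('y-',y[m&(y<-.08)&(abs(x)<.05)]),('y+',y[m&(y>.08)&(abs(x)<.05)])):
        print(n,nm,len(q),np.round(np.percentile(q,[3,25,50,75,97]),4))
    f=m&(x<-.05)&(abs(y)<.09); print(n,'slope deg',np.degrees(np.polyfit(y[f],x[f],1)[0]))
    b=(Z>.27)&(abs(x)<.16)&(abs(y)<.05); print('bar',np.round([np.median(x[b]),np.median(y[b]),np.percentile(Z[b],95)],4), np.percentile(x[b],[3,97]))
plan([.440,-.277,.12],np.radians(100.7));
E
```

```text
top front x 295 [-0.0688 -0.0666 -0.0643 -0.0615 -0.0588]
top y- 182 [-0.1013 -0.0989 -0.0966 -0.0937 -0.0914]
top y+ 185 [0.0978 0.0997 0.1018 0.1045 0.1075]
top slope deg 0.11333884247292117
bar [0.099  0.0011 0.303 ] [0.09312959 0.10744711]
scene front x 235 [-0.0701 -0.0676 -0.066  -0.0638 -0.0595]
scene y- 126 [-0.1016 -0.0981 -0.096  -0.094  -0.092 ]
scene y+ 147 [0.0959 0.1006 0.1033 0.1052 0.107 ]
scene slope deg -0.2258165484933249
bar [0.0966 0.005  0.3032] [0.09219364 0.10562115]
t 0.1 shift units [ 9.31 -3.7   2.84] turn units [-1.000e-02 -1.000e-02 -1.096e+01]
```

Emit:
send_rows:
  motion:
    - [[0, 0, 0], [0, 0, -0.9], 0.3]
    - [[0, 0, 0], [0, 0, -1], 0.3]
    - [[0, 0, 0], [0, 0, -1], 0.3]
    - [[0, 0, 0], [0, 0, -1], 0.3]
    - [[0, 0, 0], [0, 0, -1], 0.3]
    - [[0, 0, 0], [0, 0, -1], 0.3]
    - [[0, 0, 0], [0, 0, -1], 0.3]
    - [[0, 0, 0], [0, 0, -1], 0.3]
    - [[0, 0, 0], [0, 0, -1], 0.3]
    - [[0, 0, 0], [0, 0, -1], 0.3]
    - [[0, 0, 0], [0, 0, -1], 0.3]
    - [[0, 0, 0], [0, 0, 0], 0.3]
  squeeze: 30

```text
time_s: 1.3
ee_pos: [0.2351, -0.497, 0.2051]
eef_rot: [-3.141, -0.001, 1.752]
force: [0.2, 0.5, -0.4]
grip_width: 0.0612
grip_force: 0.0
```

```bash
python3 -c "
from h import *
plan([.440,-.277,.12],np.radians(100.7)); print(get_obs()['qpos'])"
```

```text
t 1.3 shift units [5.98 8.04 2.84] turn units [-0.   -0.01 -0.05]
[-1.19558007e+00  3.00229755e-01  1.52132122e+00  1.35290019e-05
  1.32073326e+00 -1.37653959e+00]
```

Emit:
send_rows:
  motion:
    - [[0.6, 0.8, 0.2], [0, 0, 0], 0.3]
    - [[0.6, 0.8, 0.2], [0, 0, 0], 0.3]
    - [[0.6, 0.8, 0.2], [0, 0, 0], 0.3]
    - [[0.6, 0.8, 0.2], [0, 0, 0], 0.3]
    - [[0.6, 0.8, 0.2], [0, 0, 0], 0.3]
    - [[0.6, 0.8, 0.3], [0, 0, 0], 0.3]
    - [[0.6, 0.8, 0.3], [0, 0, 0], 0.3]
    - [[0.6, 0.8, 0.3], [0, 0, 0], 0.3]
    - [[0.6, 0.8, 0.3], [0, 0, 0], 0.3]
    - [[0.6, 0.8, 0.6], [0, 0, 0], 0.3]
    - [[0, 0, 0], [0, 0, 0], 0.3]
    - [[0, 0, 0], [0, 0, 0], 0.3]

```text
time_s: 2.5
ee_pos: [0.4393, -0.2771, 0.1212]
eef_rot: [-3.141, -0.0, 1.748]
force: [-0.4, -0.6, -0.3]
grip_width: 0.061
grip_force: 0.0
```

Run:
```python
from h import *
plan([.440,-.277,.051],np.radians(100.7)); c=cam('wrist'); save(c,'w1.png')
P=cloud(c);h=cv2.cvtColor(c['pixels'],cv2.COLOR_RGB2HSV)
m=(h[...,0]>100)&(h[...,0]<130)&(h[...,1]>120)&(h[...,2]>90)&(P[...,2]>.06)&(P[...,2]<.095)
p=P[m]; print(cv2.minAreaRect(p[:,:2].astype(np.float32)),np.percentile(p[:,2],[5,95]))
```

```text
t 2.5 shift units [-0.    0.03  2.34] turn units [-0.01 -0.   -0.08]
((0.4376676380634308, -0.2789683938026428), (0.009745816700160503, 0.10953827947378159), 10.987122535705566) [0.08072912 0.08381217]
```

View pics/w1.png

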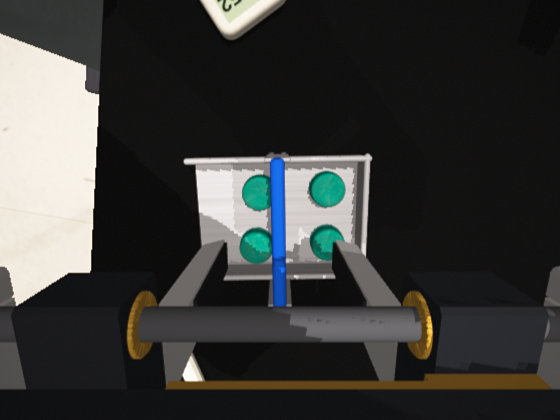

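The wrist view shows the blue bar (around 278,230) centred between the fingers, the open end on the left, and four caps. The bar agrees with the earlier measurement to 2 mm, so I'll descend and grip.

Emit:
send_rows:
  motion:
    - [[0, 0, 0.6], [0, 0, 0.1], 0.3]
    - [[0, 0, 0.7], [0, 0, 0], 0.3]
    - [[0, 0, 0.6], [0, 0, 0], 0.3]
    - [[0, 0, 0.4], [0, 0, 0], 0.3]
    - [[0, 0, 0], [0, 0, 0], 0.0]
    - [[0, 0, 0], [0, 0, 0], -0.4]
    - [[0, 0, 0], [0, 0, 0], -0.8]
    - [[0, 0, 0], [0, 0, 0], -1]
    - [[0, 0, 0], [0, 0, 0], -1]
    - [[0, 0, 0], [0, 0, 0], -1]
  squeeze: 45

```text
time_s: 3.55
ee_pos: [0.4394, -0.2774, 0.0527]
eef_rot: [3.141, 0.0, 1.738]
force: [0.1, 0.0, -0.4]
grip_width: 0.0165
grip_force: 0.0
```

Emit:
send_rows:
  motion:
    - [[0, 0, 0], [0, 0, 0], -1]
    - [[0, 0, 0], [0, 0, 0], -1]
    - [[0, 0, 0], [0, 0, 0], -1]
    - [[0, 0, -0.1], [0, 0, 0], -1]
    - [[0, 0, -0.3], [0, 0, 0], -1]
    - [[0, 0, -0.5], [0.1, 0, 0], -1]
    - [[0, 0, -0.6], [0.2, 0, 0], -1]
    - [[0, 0, -0.6], [0.3, 0, 0], -1]
    - [[0, 0, -0.6], [0.3, 0, 0], -1]
    - [[0, 0, -0.6], [0.2, 0, 0], -1]
    - [[0, 0, -0.5], [0.1, 0, 0], -1]
    - [[0, 0, -0.3], [0, 0, 0], -1]

```text
time_s: 4.75
ee_pos: [0.447, -0.2761, 0.1766]
eef_rot: [-2.999, 0.001, 1.738]
force: [0.3, -0.4, -2.8]
grip_width: 0.0093
grip_force: 45.0
```

Run:
```python
from h import *
c=cam('wrist'); save(c,'w2.png'); print(get_obs())
```

```text
{'time_s': 4.8, 'qpos': array([-0.57321914,  0.33682281,  1.5458623 , -0.09885962,  1.3636582 ,
       -0.71492842]), 'joint_vel': array([-7.37319116e-03,  7.39937611e-03,  3.04610557e-02, -9.94466260e-05,
       -4.97971268e-02, -7.49675309e-04]), 'tau': array([ -0.13547873, -49.70971942, -30.8901    ,  -0.33238406,
         0.31948088,   0.05089067]), 'ee_pos': array([ 0.44730552, -0.27629486,  0.17739794]), 'eef_rot': array([-2.99985815e+00,  1.76390579e-03,  1.73805340e+00]), 'force': array([ 0.36854711,  0.68428055, -0.31572242]), 'moment': array([ 0.0045524 , -0.24693601, -0.00448608]), 'grip_force': 44.96293544769287, 'grip_width': 0.009542053929492629}
```

View pics/w2.png

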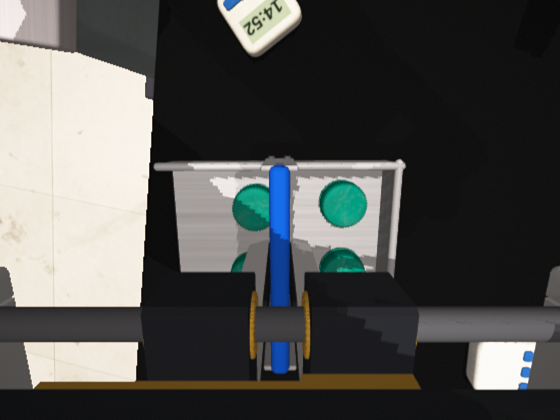

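The tray is held, caps all inside (teal at 257,205 / 343,203 / 240,262 / 343,262). I'll level it and turn to the pouring yaw gently.

Emit:
send_rows:
  motion:
    - [[0, 0, -0.2], [-0.3, 0, -0.1], -1]
    - [[0, 0, -0.2], [-0.4, 0, -0.2], -1]
    - [[0, 0, -0.2], [-0.3, 0, -0.3], -1]
    - [[0, 0, -0.1], [-0.2, 0, -0.4], -1]
    - [[0, 0, -0.1], [0, 0, -0.6], -1]
    - [[0, 0, 0], [0, 0, -0.8], -1]
    - [[0, 0, 0], [0, 0, -0.9], -1]
    - [[0, 0, 0], [0, 0, -0.9], -1]
    - [[0, 0, 0], [0, 0, -0.9], -1]
    - [[0, 0, 0], [0, 0, -0.9], -1]
    - [[0, 0, 0], [0, 0, -0.9], -1]
    - [[0, 0, 0], [0, 0, -0.9], -1]

```text
time_s: 6.0
ee_pos: [0.448, -0.2758, 0.1986]
eef_rot: [3.136, -0.003, 2.678]
force: [0.7, 0.1, -2.6]
grip_width: 0.0093
grip_force: 45.0
```

Emit:
send_rows:
  motion:
    - [[0, 0, 0], [0, 0, -0.9], -1]
    - [[0, 0, 0], [0, 0, -0.9], -1]
    - [[0, 0, 0], [0, 0, -0.9], -1]
    - [[0, 0, 0], [0, 0, -0.9], -1]
    - [[0, 0, 0], [0, 0, -0.9], -1]
    - [[0, 0, 0], [0, 0, -0.9], -1]
    - [[0, 0, 0], [0, 0, -0.9], -1]
    - [[0, 0, 0], [0, 0, -0.8], -1]
    - [[0, 0, 0], [0, 0, -0.6], -1]
    - [[0, 0, 0], [0, 0, -0.4], -1]
    - [[0, 0, 0], [0, 0, -0.2], -1]
    - [[0, 0, 0], [0, 0, 0], -1]

```text
time_s: 7.2
ee_pos: [0.4692, -0.2417, 0.1976]
eef_rot: [-3.123, -0.036, -2.671]
force: [-0.2, -0.4, -2.8]
grip_width: 0.0098
grip_force: 45.0
```

Run:
```python
from h import *
a=np.radians(-10.3);X=np.array([np.cos(a),np.sin(a)]);Y=np.array([-X[1],X[0]]);C=np.array([.5565,.0961])
o=get_obs();print(o['ee_pos'],o['eef_rot'],o['qpos'])
p=C-.19*Y; print(p); plan([p[0],p[1],.22],a)
c=cam('wrist'); h=cv2.cvtColor(c['pixels'],cv2.COLOR_RGB2HSV)
m=((h[...,0]>78)&(h[...,0]<98)&(h[...,1]>100)&(h[...,2]>60)).astype(np.uint8)
n,l,s,ce=cv2.connectedComponentsWithStats(m); print([(s[i,4],ce[i].round()) for i in range(1,n) if s[i,4]>60])
```

```text
[ 0.46918341 -0.24173626  0.19757753] [-3.12346061 -0.03605712 -2.67123209] [-0.52455587  0.26134816  1.58951205 -0.04168638  1.29538504 -2.55460855]
[ 0.52252758 -0.09083816]
t 7.2 shift units [-3.84  3.66 -0.95] turn units [  0.31  -0.31 -20.76]
[(np.int32(1724), array([342., 202.])), (np.int32(1457), array([252., 206.])), (np.int32(919), array([340., 261.])), (np.int32(205), array([238., 263.]))]
```

I had the sign wrong: a turn about tool z is reversed because the tool points down, and joint 6 reached its limit. I'll turn back the other way.

Emit:
send_rows:
  motion:
    - [[0, 0, 0], [0, 0, 0.2], -1]
    - [[0, 0, 0], [0, 0, 0.4], -1]
    - [[0, 0, 0], [0, 0, 0.6], -1]
    - [[0, 0, 0], [0, 0, 0.8], -1]
    - [[0, 0, 0], [0, 0, 1], -1]
    - [[0, 0, 0], [0, 0, 1], -1]
    - [[0, 0, 0], [0, 0, 1], -1]
    - [[0, 0, 0], [0, 0, 1], -1]
    - [[0, 0, 0], [0, 0, 1], -1]
    - [[0, 0, 0], [0, 0, 1], -1]
    - [[0, 0, 0], [0, 0, 1], -1]
    - [[0, 0, 0], [0, 0, 1], -1]

```text
time_s: 8.45
ee_pos: [0.4688, -0.2428, 0.1977]
eef_rot: [-3.101, 0.004, 2.404]
force: [0.6, 0.1, -2.2]
grip_width: 0.0098
grip_force: 45.0
```

Emit:
send_rows:
  motion:
    - [[0, 0, 0], [0, 0, 1], -1]
    - [[0, 0, 0], [0, 0, 1], -1]
    - [[0, 0, 0], [0, 0, 1], -1]
    - [[0, 0, 0], [0, 0, 1], -1]
    - [[0, 0, 0], [0, 0, 1], -1]
    - [[0, 0, 0], [0, 0, 1], -1]
    - [[0, 0, 0], [0, 0, 1], -1]
    - [[0, 0, 0], [0, 0, 1], -1]
    - [[0, 0, 0], [0, 0, 1], -1]
    - [[0, 0, 0], [0, 0, 1], -1]
    - [[0, 0, 0], [0, 0, 1], -1]
    - [[0, 0, 0], [0, 0, 1], -1]

```text
time_s: 9.65
ee_pos: [0.4688, -0.2429, 0.1977]
eef_rot: [-3.14, 0.04, 0.964]
force: [-0.6, 0.1, -2.2]
grip_width: 0.0098
grip_force: 45.0
```

Run:
```python
from h import *
a=np.radians(-10.3)
o=get_obs();print(o['ee_pos'],o['eef_rot'],o['qpos'])
plan([.5225,-.0908,.22],a)
```

```text
[ 0.46876698 -0.24285661  0.19769935] [-3.14039402  0.04047651  0.96354421] [-0.52672141  0.2615849   1.588926   -0.04182139  1.29576403  0.09200851]
t 9.65 shift units [ 5.15 -1.42 -0.95] turn units [0.18 0.31 9.53]
```

Emit:
send_rows:
  motion:
    - [[0, 0, 0], [0, 0.1, 1], -1]
    - [[0, 0, 0], [0, 0.1, 1], -1]
    - [[0, 0, 0], [0, 0.1, 1], -1]
    - [[0, 0, 0], [0, 0.1, 1], -1]
    - [[0, 0, 0], [0, 0, 1], -1]
    - [[0, 0, 0], [0, 0, 1], -1]
    - [[0, 0, 0], [0, 0, 1], -1]
    - [[0, 0, 0], [0, 0, 1], -1]
    - [[0, 0, 0], [0, 0, 0.8], -1]
    - [[0, 0, 0], [0, 0, 0.4], -1]
    - [[0, 0, 0], [0, 0, 0.2], -1]
    - [[0, 0, 0], [0, 0, 0.1], -1]

```text
time_s: 10.85
ee_pos: [0.4689, -0.2426, 0.1977]
eef_rot: [-3.141, -0.011, -0.171]
force: [-0.3, 0.3, -1.8]
grip_width: 0.0096
grip_force: 45.0
```

Run:
```python
from h import *
a=np.radians(-10.3)
o=get_obs();print(o['ee_pos'],o['eef_rot'],o['qpos'])
plan([.5225,-.0908,.22],a)
c=cam('wrist'); h=cv2.cvtColor(c['pixels'],cv2.COLOR_RGB2HSV)
m=((h[...,0]>78)&(h[...,0]<98)&(h[...,1]>100)&(h[...,2]>60)).astype(np.uint8)
n,l,s,ce=cv2.connectedComponentsWithStats(m); print([(s[i,4],ce[i].round()) for i in range(1,n) if s[i,4]>60])
```

```text
[ 0.4688721  -0.24264818  0.19769812] [-3.14062735 -0.01127059 -0.170586  ] [-0.54954647  0.25105177  1.60167932  0.00529037  1.27875152  1.19033287]
t 10.85 shift units [ 0.91 -5.29 -0.73] turn units [-0.01 -0.09  0.08]
[(np.int32(1732), array([342., 202.])), (np.int32(1458), array([252., 206.])), (np.int32(918), array([341., 261.])), (np.int32(195), array([238., 263.]))]
```

Emit:
send_rows:
  motion:
    - [[0, -0.2, -0.1], [0, 0, 0], -1]
    - [[0.1, -0.5, -0.1], [0, 0, 0.1], -1]
    - [[0.1, -0.7, -0.1], [0, -0.1, 0], -1]
    - [[0.1, -0.8, -0.1], [0, 0, 0], -1]
    - [[0.2, -0.8, -0.1], [0, 0, 0], -1]
    - [[0.2, -0.8, -0.1], [0, 0, 0], -1]
    - [[0.1, -0.6, -0.1], [0, 0, 0], -1]
    - [[0.1, -0.5, 0], [0, 0, 0], -1]
    - [[0, -0.3, 0], [0, 0, 0], -1]
    - [[0, -0.1, 0], [0, 0, 0], -1]

```text
time_s: 11.9
ee_pos: [0.5239, -0.0901, 0.2188]
eef_rot: [-3.141, 0.001, -0.18]
force: [0.2, 0.4, -2.3]
grip_width: 0.0099
grip_force: 45.0
```

```bash
cat >> h.py <<'E'
a=np.radians(-10.3);X=np.array([np.cos(a),np.sin(a),0]);Y=np.array([-X[1],X[0],0]);C=np.array([.5565,.0961,0])
def traypose():
    o=get_obs();Rt=R.from_euler('xyz',o['eef_rot']).as_matrix();p=o['ee_pos']
    tx,tz=-Rt[:,1],-Rt[:,2]; lip=p-.051*tz+.075*tx  # tcp is 51 mm above underside
    f=lambda q:np.round([(q-C)@X,(q-C)@Y,q[2]],4)
    print('tcp',f(p),'lip',f(lip),'corner back',f(lip-.15*tx),'tilt',round(np.degrees(np.arccos(tz[2])),1),'q',np.round(o['qpos'],3),'t',o['time_s'])
E
python3 - <<'E'
from h import *
traypose()
# pour: lip at box (0,-.03,.125), tilts
for th in (25,50,55):
    t=np.radians(th); tx=np.cos(t)*Y-np.sin(t)*np.array([0,0,1]); tz=np.sin(t)*Y+np.cos(t)*np.array([0,0,1])
    lip=C+0*X-.04*Y+np.array([0,0,.125]); p=lip-.075*tx+.051*tz; print(th,p,[(p-C)@X,(p-C)@Y])
E
```

```text
tcp [ 0.0012 -0.189   0.2188] lip [ 0.0012 -0.1139  0.1678] corner back [ 0.0011 -0.2639  0.1677] tilt 0.1 q [-2.400e-01  2.490e-01  1.554e+00  1.000e-03  1.339e+00  1.511e+00] t 11.9
25 [0.54104799 0.0110731  0.20291807] [np.float64(-4.962799224159412e-17), np.float64(-0.08641955267897308)]
50 [0.54771352 0.0477511  0.2152355 ] [np.float64(-3.3774756166050124e-17), np.float64(-0.04914080412742259)]
55 [0.54912593 0.05552313 0.2156888 ] [np.float64(6.768756391188905e-18), np.float64(-0.04124147846758988)]
```

Emit:
send_rows:
  motion:
    - [[0, -0.2, 0.1], [0, 0, 0], -1]
    - [[0, -0.4, 0.2], [0, 0, 0], -1]
    - [[0, -0.5, 0.2], [0, 0, 0], -1]
    - [[0, -0.5, 0.2], [0, 0, 0], -1]
    - [[0, -0.3, 0.2], [0, 0, 0], -1]
    - [[0, -0.1, 0.1], [0, 0, 0], -1]
    - [[0, -0.1, -0.15], [-0.5, 0, 0], -1]
    - [[0, -0.1, -0.15], [-0.5, 0, 0], -1]
    - [[0, -0.1, -0.15], [-0.5, 0, 0], -1]
    - [[0, -0.1, -0.15], [-0.5, 0, 0], -1]

```text
time_s: 12.9
ee_pos: [0.5373, -0.0183, 0.2061]
eef_rot: [2.9, 0.0, -0.181]
force: [0.9, 0.2, -1.7]
grip_width: 0.0099
grip_force: 45.0
```

```bash
python3 -c "
from h import *
traypose()"
```

```text
tcp [ 0.0016 -0.116   0.2061] lip [ 0.0017 -0.0554  0.1386] corner back [ 0.0014 -0.201   0.1745] tilt 13.8 q [ 0.016  0.308  1.528 -0.242  1.36   1.825] t 12.9
```

Emit:
send_rows:
  motion:
    - [[0, -0.1, -0.1], [-0.5, 0, 0], -1]
    - [[0, -0.1, -0.1], [-0.5, 0, 0], -1]
    - [[0, -0.1, -0.1], [-0.5, 0, 0], -1]
    - [[0, -0.1, -0.15], [-0.5, 0, 0], -1]
    - [[0, -0.1, -0.15], [-0.5, 0, 0], -1]
    - [[0, -0.1, -0.15], [-0.5, 0, 0], -1]
    - [[0, -0.1, -0.15], [-0.5, 0, 0], -1]
    - [[0, -0.1, -0.15], [-0.5, 0, 0], -1]
    - [[0, -0.1, -0.15], [-0.5, 0, 0], -1]
    - [[0, -0.1, -0.15], [-0.5, 0, 0], -1]

```text
time_s: 13.9
ee_pos: [0.5457, 0.0273, 0.2259]
eef_rot: [2.301, 0.0, -0.181]
force: [-0.3, -0.6, -2.6]
grip_width: 0.0101
grip_force: 45.0
```

Run:
```python
from h import *
traypose()
c=cam('top'); s=cam('scene')
a=c['pixels'][110:260,170:330,::-1]; b=s['pixels'][100:300,170:400,::-1]
cv2.imwrite('pics/p1.png',cv2.hconcat([cv2.resize(a,(400,400)),cv2.resize(b,(400,400))]))
```

```text
tcp [ 0.0017 -0.0696  0.2259] lip [ 0.0017 -0.0576  0.136 ] corner back [ 0.0016 -0.1577  0.2478] tilt 48.2 q [ 0.311  0.524  1.373 -0.723  1.691  2.142] t 13.9
```

View pics/p1.png

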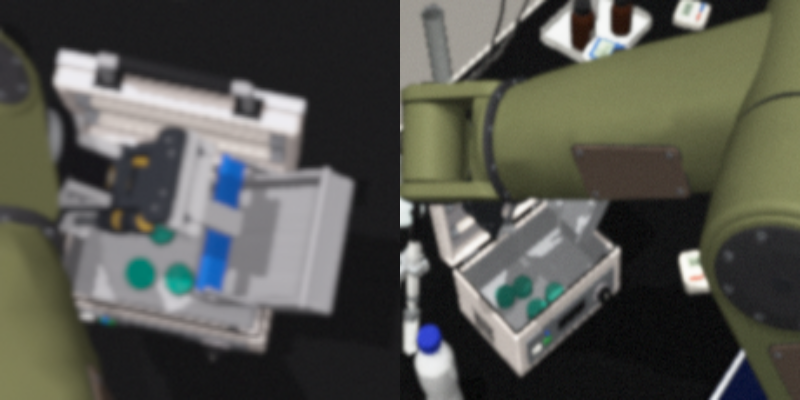

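All four caps are in the chamber (scene crop at 505,297 / 522,285 / 537,308 / 555,292) and the tray is empty. I'll level it and carry it back.

Emit:
send_rows:
  motion:
    - [[0, 0.1, 0.1], [0.4, 0, 0], -1]
    - [[0, 0.2, 0.2], [0.8, 0, 0], -1]
    - [[0, 0.2, 0.2], [0.9, 0, 0], -1]
    - [[0, 0.2, 0.2], [0.9, 0, 0], -1]
    - [[0, 0.3, 0.2], [0.9, 0, 0], -1]
    - [[0, 0.4, 0.2], [0.9, 0, 0], -1]
    - [[0, 0.5, 0.2], [0.9, 0, 0], -1]
    - [[0, 0.6, 0.1], [0.8, 0, 0], -1]
    - [[0, 0.7, 0], [0.5, 0, 0], -1]
    - [[0, 0.7, 0], [0, 0, 0], -1]
    - [[0, 0.7, 0], [0, 0, 0], -1]
    - [[0, 0.5, 0], [0, 0, 0], -1]

```text
time_s: 15.2
ee_pos: [0.5153, -0.1379, 0.2209]
eef_rot: [-3.14, -0.001, -0.183]
force: [0.5, -0.1, -1.8]
grip_width: 0.0096
grip_force: 45.0
```

```bash
python3 -c "
from h import *
traypose();plan([.47,-.27,.06],a)"
```

```text
tcp [ 0.0013 -0.2376  0.2209] lip [ 0.0016 -0.1625  0.17  ] corner back [ 0.0012 -0.3125  0.1698] tilt 0.1 q [-0.331  0.25   1.548  0.002  1.342  1.422] t 15.2
t 15.2 shift units [-0.69  4.61  5.35] turn units [-0.01 -0.01 -0.03]
```

Emit:
send_rows:
  motion:
    - [[-0.1, 0.7, 0.1], [0, 0, 0], -1]
    - [[-0.1, 0.8, 0.4], [0, 0, 0], -1]
    - [[-0.1, 0.8, 0.7], [0, 0, 0], -1]
    - [[-0.1, 0.8, 0.8], [0, 0, 0], -1]
    - [[-0.1, 0.7, 0.8], [0, 0, 0], -1]
    - [[-0.1, 0.5, 0.8], [0, 0, 0], -1]
    - [[-0.1, 0.3, 0.8], [0, 0, 0], -1]
    - [[0, 0, 0.6], [0, 0, 0], -1]
    - [[0, 0, 0.3], [0, 0, 0], -1]
    - [[0, 0, 0.1], [0, 0, 0], -1]
    - [[0, 0, 0], [0, 0, 0], -1]

```text
time_s: 16.3
ee_pos: [0.4703, -0.268, 0.0587]
eef_rot: [-3.141, -0.0, -0.181]
force: [0.1, 1.0, -2.0]
grip_width: 0.0095
grip_force: 45.0
```

Contact is expected near 0.0527, so I'll lower the rest slowly and then release.

Emit:
send_rows:
  motion:
    - [[0, 0, 0.1], [0, 0, 0], -1]
    - [[0, 0, 0.07], [0, 0, 0], -1]
    - [[0, 0, 0.04], [0, 0, 0], -1]
    - [[0, 0, 0], [0, 0, 0], -1]
  squeeze: 20

```text
time_s: 16.7
ee_pos: [0.4703, -0.2681, 0.0526]
eef_rot: [-3.141, -0.0, -0.181]
force: [-0.8, 1.5, 3.3]
grip_width: 0.0095
grip_force: 20.0
```

Emit:
send_rows:
  motion:
    - [[0, 0, 0], [0, 0, 0], -0.7]
    - [[0, 0, 0], [0, 0, 0], -0.4]
    - [[0, 0, 0], [0, 0, 0], -0.15]
    - [[0, 0, 0], [0, 0, 0], -0.15]
    - [[0, 0, 0], [0, 0, 0], -0.15]
    - [[0, 0, -0.3], [0, 0, 0], -0.15]
    - [[0, 0, -0.6], [0, 0, 0], -0.15]
    - [[0, 0, -1], [0, 0, 0], -0.15]
    - [[0, 0, -1], [0, 0, 0], -0.15]
    - [[0, 0, -1], [0, 0, 0], -0.15]
    - [[0, 0, -1], [0, 0, 0], -0.15]
    - [[0, 0, -1], [0, 0, 0], -0.15]

```text
time_s: 17.9
ee_pos: [0.4699, -0.2681, 0.231]
eef_rot: [-3.141, 0.0, -0.181]
force: [-0.2, -0.2, -0.6]
grip_width: 0.0397
grip_force: 0.0
```

Run:
```python
from h import *
plan([.40,.0,.37],np.radians(79.7)); print(get_obs()['qpos'])
for n in('top',):
    c=cam(n);P=cloud(c);Z=P[...,2];h=cv2.cvtColor(c['pixels'],cv2.COLOR_RGB2HSV)
    d=P-C;x=d@X;y=d@Y
    b=(Z>.27)&(Z<.32)&(abs(x)<.16)&(abs(y)<.06)
    q=P[b];print('bar',len(q),np.median(x[b]),np.median(y[b]),np.percentile(Z[b],[50,95]),cv2.minAreaRect(q[:,:2].astype(np.float32)))
    m=(h[...,0]>78)&(h[...,0]<98)&(h[...,1]>100)&(h[...,2]>60)&(abs(x)<.07)&(abs(y)<.1)
    k,l,s,ce=cv2.connectedComponentsWithStats(m.astype(np.uint8))
    for i in range(1,k):
        if s[i,4]>20: print('cap',s[i,4],np.nanmean(x[l==i]).round(3),np.nanmean(y[l==i]).round(3),np.nanmedian(Z[l==i]).round(3))
    w=(Z>.022)&(Z<.036)&(P[...,0]<.57)&(P[...,0]>.33)&(P[...,1]<-.15)&(P[...,1]>-.4); print('tray',cv2.minAreaRect(P[w][:,:2].astype(np.float32)))
```

```text
t 17.9 shift units [-3.9  -8.37 -4.63] turn units [-1.00e-02 -0.00e+00 -1.31e+01]
[-5.86434475e-01  2.61082345e-01  1.51067775e+00  6.01412833e-04
  1.37025963e+00  1.16544979e+00]
bar 440 0.09405687269409899 0.0004636683442791041 [0.29915496 0.30304311] ((0.650239884853363, 0.07919146865606308), (0.1193671002984047, 0.01654837280511856), 79.39898681640625)
cap 203 0.022 0.034 0.046
cap 102 -0.028 0.029 0.046
cap 90 -0.026 -0.01 0.047
tray ((0.47581738233566284, -0.22649438679218292), (0.07379886507987976, 0.1100853756070137), 79.7560806274414)
```

Emit:
send_rows:
  motion:
    - [[0, 0, -0.3], [0, 0, -1], -0.15]
    - [[0, 0, -0.4], [0, 0, -1], -0.15]
    - [[0, 0, -0.4], [0, 0, -1], -0.15]
    - [[0, 0, -0.4], [0, 0, -1], -0.15]
    - [[0, 0, -0.4], [0, 0, -1], -0.15]
    - [[0, 0, -0.4], [0, 0, -1], -0.15]
    - [[0, 0, -0.4], [0, 0, -1], -0.15]
    - [[0, 0, -0.4], [0, 0, -1], -0.15]
    - [[0, 0, -0.4], [0, 0, -1], -0.15]
    - [[0, 0, -0.3], [0, 0, -1], -0.15]
    - [[0, 0, 0], [0, 0, -1], -0.15]
    - [[0, 0, 0], [0, 0, -1], -0.15]

```text
time_s: 19.15
ee_pos: [0.47, -0.2682, 0.3437]
eef_rot: [3.142, -0.001, 1.264]
force: [0.2, 0.5, -0.1]
grip_width: 0.0399
grip_force: 0.0
```

```bash
python3 -c "
from h import *
plan([.649,.079,.345],np.radians(79.7)); print(get_obs()['ee_pos'],get_obs()['qpos'])"
```

```text
t 19.15 shift units [12.84  2.19 -0.04] turn units [ 0.   -0.01 -1.06]
[ 0.47004141 -0.26821679  0.34371102] [-5.86521376e-01  2.16449628e-01  1.31029997e+00  6.00959454e-04
  1.61497798e+00 -2.79500388e-01]
```

Emit:
send_rows:
  motion:
    - [[0, 0, 0], [0, 0, -1], -0.15]
    - [[0.9, 0.2, 0], [0, 0, 0], -0.15]
    - [[1, 0.3, 0], [0, 0, 0], -0.15]
    - [[1, 0.3, 0], [0, 0, 0], -0.15]
    - [[1, 0.3, 0], [0, 0, 0], -0.15]
    - [[1, 0.3, 0], [0, 0, 0], -0.15]
    - [[1, 0.3, 0], [0, 0, 0], -0.15]
    - [[1, 0.3, 0], [0, 0, 0], -0.15]
    - [[1, 0.3, 0], [0, 0, 0], -0.15]
    - [[1, 0.3, 0], [0, 0, 0], -0.15]
    - [[1, 0.3, 0], [0, 0, 0], -0.15]
    - [[0.5, 0.2, 0], [0, 0, 0], -0.15]

```text
time_s: 20.35
ee_pos: [0.6214, 0.0224, 0.3434]
eef_rot: [-3.141, -0.001, 1.38]
force: [-0.8, -0.3, 0.6]
grip_width: 0.0398
grip_force: 0.0
```

Run:
```python
from h import *
plan([.649,.079,.345],np.radians(79.7)); print(get_obs()['ee_pos'],get_obs()['qpos'])
c=cam('wrist');save(c,'w3.png');P=cloud(c);Z=P[...,2];d=P-C;x=d@X;y=d@Y
b=(Z>.285)&(Z<.31)&(abs(x-.09)<.03)&(abs(y)<.04); print(b.sum(),np.median(x[b]),np.median(y[b]),np.percentile(Z[b],[50,95]))
```

```text
t 20.35 shift units [ 2.03  0.55 -0.05] turn units [-0.01 -0.01 -0.09]
[0.62136518 0.02239926 0.34338564] [-2.34524089e-02  4.16178344e-01  1.05272627e+00  1.35311702e-03
  1.67328156e+00  1.67049657e-01]
2767 0.09481124162352697 0.00287504410071758 [0.30108911 0.30280939]
```

View pics/w3.png

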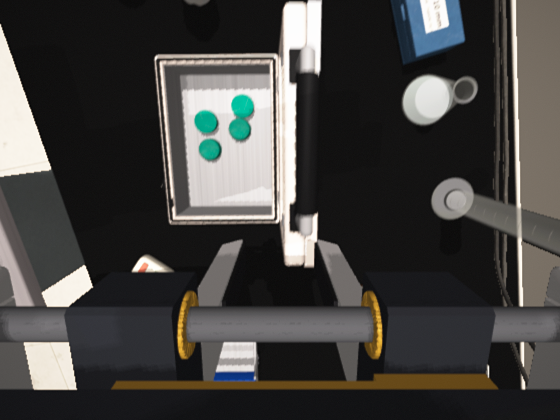

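The wrist view shows all four caps in the chamber (around 205-242, 105-150) and the lid bar at (308,135). I'll move above the bar, descend and grip lightly.

Emit:
send_rows:
  motion:
    - [[0.8, 0.2, 0], [0, 0, -0.1], -0.15]
    - [[0.8, 0.2, 0], [0, 0, 0], -0.15]
    - [[0.4, 0.15, 0], [0, 0, 0], -0.15]
    - [[0, 0, 0], [0, 0, 0], -0.15]
    - [[0, 0, 0.5], [0, 0, 0], -0.15]
    - [[0, 0, 0.7], [0, 0, 0], -0.15]
    - [[0, 0, 0.7], [0, 0, 0], -0.15]
    - [[0, 0, 0.3], [0, 0, 0], -0.15]
    - [[0, 0, 0.1], [0, 0, 0], -0.15]
    - [[0, 0, 0], [0, 0, 0], -0.15]

```text
time_s: 21.4
ee_pos: [0.6482, 0.0758, 0.2749]
eef_rot: [-3.141, -0.001, 1.39]
force: [0.7, 0.1, 0.4]
grip_width: 0.04
grip_force: 0.0
```

Emit:
send_rows:
  motion:
    - [[0, 0, 0], [0, 0, 0], -0.4]
    - [[0, 0, 0], [0, 0, 0], -0.6]
    - [[0, 0, 0], [0, 0, 0], -0.7]
    - [[0, 0, 0], [0, 0, 0], -0.8]
    - [[0, 0, 0], [0, 0, 0], -0.8]
    - [[0, 0, 0], [0, 0, 0], -0.8]
  squeeze: 8

```text
time_s: 22.0
ee_pos: [0.6483, 0.0762, 0.2747]
eef_rot: [3.142, -0.001, 1.391]
force: [0.4, -0.6, 3.1]
grip_width: 0.0161
grip_force: 8.0
```

Run:
```python
from h import *
o=get_obs();d=o['ee_pos']-C; x,z=d@X,o['ee_pos'][2]+.019
print(o['ee_pos'],o['qpos'],'box x,y,z',x,d@Y,z)
f=lambda t:np.array([75-192*np.cos(t)+14*np.sin(t),102+192*np.sin(t)+14*np.cos(t)])/1000
ts=np.arange(1.6,-.01,-.1); off=np.array([x,z])-f(1.595); print('off',off)
p=f(1.595)
for t in ts[1:]:
    q=f(t); print(round(t,2),'tool y',round((q-p)[0]/.03,2),'tool z',round(-(q-p)[1]/.03,2)); p=q
```

```text
[0.64829261 0.07623636 0.27465368] [6.04879740e-02 5.03765055e-01 1.08159720e+00 1.13427530e-03
 1.55591165e+00 2.40499646e-01] box x,y,z 0.09386503773340377 -0.003130813361255113 0.29365368341630277
off [2.22486715e-04 4.87375210e-05]
1.5 tool y -0.61 tool z -0.03
1.4 tool y -0.64 tool z 0.03
1.3 tool y -0.63 tool z 0.09
1.2 tool y -0.62 tool z 0.16
1.1 tool y -0.6 tool z 0.22
1.0 tool y -0.58 tool z 0.28
0.9 tool y -0.55 tool z 0.33
0.8 tool y -0.51 tool z 0.39
0.7 tool y -0.47 tool z 0.44
0.6 tool y -0.42 tool z 0.48
0.5 tool y -0.37 tool z 0.52
0.4 tool y -0.32 tool z 0.56
0.3 tool y -0.26 tool z 0.58
0.2 tool y -0.2 tool z 0.61
0.1 tool y -0.14 tool z 0.63
-0.0 tool y -0.08 tool z 0.64
```

Emit:
send_rows:
  motion:
    - [[0, -0.3, -0.02], [0, 0, 0], -0.9]
    - [[0, -0.31, -0.01], [0, 0, 0], -0.9]
    - [[0, -0.32, 0.01], [0, 0, 0], -0.9]
    - [[0, -0.32, 0.02], [0, 0, 0], -0.9]
    - [[0, -0.63, 0.09], [0, 0, 0], -0.9]
    - [[0, -0.62, 0.16], [0, 0, 0], -0.9]
    - [[0, -0.6, 0.22], [0, 0, 0], -0.9]
    - [[0, 0, 0], [0, 0, 0], -0.9]
  squeeze: 15

```text
time_s: 22.8
ee_pos: [0.5553, 0.0934, 0.26]
eef_rot: [-3.14, -0.001, 1.392]
force: [0.2, 1.7, -0.6]
grip_width: 0.0154
grip_force: 15.0
```

```bash
cat >> h.py <<'E'
def lid():
    o=get_obs();d=o['ee_pos']-C; x,z=d@X,o['ee_pos'][2]+.019
    rx,rz=.075-x,z-.102; t=np.arctan2(rz,rx)-np.arctan2(14,192)
    print('theta',t,'r',np.hypot(rx,rz),'expect .1925; y',d@Y,'q',np.round(o['qpos'],2),o['force'])
E
python3 -c "
from h import *
lid()"
```

```text
theta 1.0938277915354362 r 0.19252132614310025 expect .1925; y -0.002878196638533526 q [0.1  0.3  1.4  0.   1.45 0.28] [ 0.22062763  1.72075554 -0.61689213]
```

The lid is tracking well. I'll continue to 0.3 rad.

Emit:
send_rows:
  motion:
    - [[0, -0.29, 0.14], [0, 0, 0], -0.9]
    - [[0, -0.29, 0.14], [0, 0, 0], -0.9]
    - [[0, -0.55, 0.33], [0, 0, 0], -0.9]
    - [[0, -0.51, 0.39], [0, 0, 0], -0.9]
    - [[0, -0.47, 0.44], [0, 0, 0], -0.9]
    - [[0, -0.42, 0.48], [0, 0, 0], -0.9]
    - [[0, -0.37, 0.52], [0, 0, 0], -0.9]
    - [[0, -0.32, 0.56], [0, 0, 0], -0.9]
    - [[0, -0.13, 0.29], [0, 0, 0], -0.9]
    - [[0, -0.13, 0.29], [0, 0, 0], -0.9]
    - [[0, 0, 0], [0, 0, 0], -0.9]

```text
time_s: 23.9
ee_pos: [0.454, 0.1118, 0.1523]
eef_rot: [-3.14, -0.001, 1.391]
force: [1.3, 2.4, -2.6]
grip_width: 0.0156
grip_force: 15.0
```

```bash
python3 -c "
from h import *
lid()"
```

```text
theta 0.29721088237756127 r 0.19159005065439808 expect .1925; y -0.002847324062401486 q [0.16 0.17 1.81 0.   1.16 0.34] [ 1.34320314  2.38787304 -2.60961784]
```

Emit:
send_rows:
  motion:
    - [[0, -0.1, 0.3], [0, 0, 0], -0.9]
    - [[0, -0.1, 0.3], [0, 0, 0], -0.9]
    - [[0, -0.07, 0.3], [0, 0, 0], -0.9]
    - [[0, -0.06, 0.3], [0, 0, 0], -0.9]
    - [[0, -0.04, 0.2], [0, 0, 0], -0.9]
    - [[0, -0.03, 0.2], [0, 0, 0], -0.9]
    - [[0, -0.02, 0.15], [0, 0, 0], -0.9]
    - [[0, 0, 0.1], [0, 0, 0], -0.9]
    - [[0, 0, 0], [0, 0, 0], -0.9]

```text
time_s: 24.8
ee_pos: [0.4416, 0.114, 0.0971]
eef_rot: [-3.141, -0.001, 1.391]
force: [3.8, 1.0, -1.8]
grip_width: 0.0158
grip_force: 15.0
```

```bash
python3 -c "
from h import *
lid()"
```

```text
theta 0.0006788545737613227 r 0.19178034475960698 expect .1925; y -0.002897821168182409 q [0.17 0.22 1.89 0.   1.03 0.35] [ 3.77319566  0.99859054 -1.79033046]
```

Emit:
send_rows:
  motion:
    - [[0, 0, 0.05], [0, 0, 0], -0.9]
    - [[0, 0, 0.05], [0, 0, 0], -0.9]
    - [[0, 0, 0], [0, 0, 0], -0.9]

```text
time_s: 25.1
ee_pos: [0.4417, 0.1141, 0.0955]
eef_rot: [-3.142, -0.001, 1.391]
force: [-2.7, 0.0, 16.6]
grip_width: 0.0155
grip_force: 15.0
```

The lid is seated (16.6 N upward reaction). I'll release and lift off.

Emit:
send_rows:
  motion:
    - [[0, 0, 0], [0, 0, 0], -0.6]
    - [[0, 0, 0], [0, 0, 0], -0.4]
    - [[0, 0, 0], [0, 0, 0], -0.2]
    - [[0, 0, 0], [0, 0, 0], -0.2]
    - [[0, 0, -0.2], [0, 0, 0], -0.2]
    - [[0, 0, -0.4], [0, 0, 0], -0.2]
    - [[0, 0, -0.7], [0, 0, 0], -0.2]
    - [[0, 0, -1], [0, 0, 0], -0.2]
    - [[0, 0, -1], [0, 0, 0], -0.2]
    - [[0, 0, -1], [0, 0, 0], -0.2]
    - [[0, 0, 0], [0, 0, 0], -0.2]
    - [[0, 0, 0], [0, 0, 0], -0.2]

```text
time_s: 26.3
ee_pos: [0.4416, 0.1139, 0.2241]
eef_rot: [3.141, -0.001, 1.391]
force: [-0.6, -0.3, -0.5]
grip_width: 0.0374
grip_force: 0.0
```

Run:
```python
from h import *
print(get_obs()['force'])
c=cam('scene');save(c,'s2.png')
for n in ('scene','top'):
    P=cloud(c if n=='scene' else cam(n));Z=P[...,2];d=P-C;x=d@X;y=d@Y
    for lo,hi in((-.06,-.03),(.03,.06)):
        b=(x>lo)&(x<hi)&(abs(y)<.09)&(Z>.08)&(Z<.2); print(n,lo,b.sum(),np.round(np.nanmedian(Z[b]),4))
```

```text
[-0.55722252 -0.31922804 -0.48182254]
scene -0.06 602 0.1317
scene 0.03 541 0.1317
top -0.06 419 0.1309
top 0.03 944 0.1312
```

View pics/s2.png

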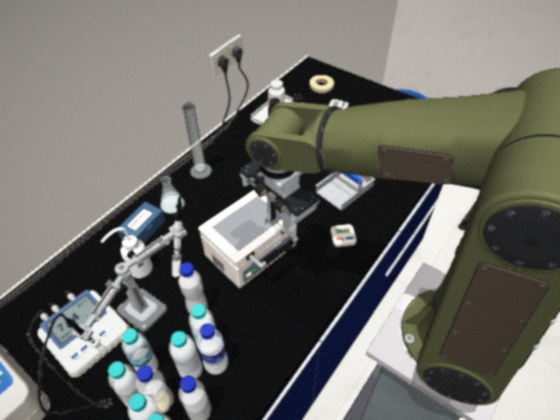

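The lid lies flat and shut (front and back at the same height, about 131 mm), at (250,230) in the picture. The tray stands upright on the bench at (345,188), and the timer (343,235) and bottle (188,285) have not moved.

```bash
python3 -c "
from station import *
print(hand_in())"
```

```text
the job is handed in; nothing more can be done
None
```

I handed the job in at about 26 s: all four caps are in the steriliser's chamber, the lid is shut and was set down gently, and the empty tray stands upright on the bench. The bottle and timer look unmoved; the arm never went near the vial, which I didn't re-check. `hand_in()` gave no verdict.

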